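# Sort the dropper bottles back into their racks

### The job

Put the dropper bottles away by kind: white-labelled bottles in the white rack, black-labelled ones in the black rack and unlabelled amber ones with black bulbs in the orange rack, each set down gently, not dropped, so that it stands upright on the bottom of a bay of its own. Three stand loose about the racks, and one was put back in the white rack by mistake and takes up a bay that is needed there. Leave the bottles that are already right in their bays and do not tip any bottle over (the bottles in the big trays behind the steel posts are not part of this; the posts are solid, so swing the arm round in front of them).

Things in the scene. Friction and masses are not known exactly. Their poses are not given: they have to be found in the camera images.
- rack_white: White plastic bottle rack for the white-labelled bottles. Fixed; 164 mm long (y) x 60 mm wide (x). Origin at the centre of its underside; +x towards its high rim (the back). Three square bays 44 mm wide, centred at y = -52, 0, +52 mm; walls 8 mm thick with rounded rims, 30 mm high at back, ends and dividers, 22 mm at the front. No raised floor: a bottle in a bay stands at z = 0.
- rack_black: Black plastic bottle rack for the black-labelled bottles. Fixed; same form, size, frame and bays as rack_white: bays 44 mm wide at y = -52, 0, +52 mm, rims 30 mm high (front 22 mm). Behind the racks two fixed steel posts, 50 mm thick and 1 m tall, stand at x 0.635, y 0.047 and x 0.678, y 0.248 m from the robot base, and a rail runs across from x 0.66 at a height of 0.46 m.
- rack_orange: Orange plastic bottle rack for the unlabelled amber bottles. Fixed; same form, size, frame and bays as rack_white: bays 44 mm wide at y = -52, 0, +52 mm, rims 30 mm high (front 22 mm). Behind the racks two fixed steel posts, 50 mm thick and 1 m tall, stand at x 0.635, y 0.047 and x 0.678, y 0.248 m from the robot base, and a rail runs across from x 0.66 at a height of 0.46 m.
- white_1: Dropper bottle with a white label, white collar and white bulb, stands loose on the bench; 33 mm across, 106 mm tall, 50 to 100 g, stands upright; origin at the centre of its underside; grasp the glass and shoulder, up to 70 mm above its base (soft thin bulb above).
- white_2: Dropper bottle with a white label, white collar and white bulb, stands loose on the bench; same as white_1; 33 mm across, 106 mm tall, 50 to 100 g, stands upright; origin at the centre of its underside; grasp the glass and shoulder, up to 70 mm above its base (soft thin bulb above).
- black_1: Dropper bottle with a black label, black collar and white bulb, to be sorted: stands wrongly in the white rack, or loose on the bench if amber_1 is the one there; 33 mm across, 106 mm tall, 50 to 100 g, stands upright; origin at the centre of its underside; grasp the glass and shoulder, up to 70 mm above its base (soft thin bulb above).
- amber_1: Dropper bottle of plain amber glass without a label, with black collar and black bulb, to be sorted: stands wrongly in the white rack, or loose on the bench if black_1 is the one there; 33 mm across, 106 mm tall, 50 to 100 g, stands upright; origin at the centre of its underside; grasp the glass and shoulder, up to 70 mm above its base (soft thin bulb above).
- white_home: Dropper bottle with a white label, white collar and white bulb, stands already in a bay of the white rack; leave it; 33 mm across, 106 mm tall, 50 to 100 g, stands upright; origin at the centre of its underside; grasp the glass and shoulder, up to 70 mm above its base (soft thin bulb above).
- black_home: Dropper bottle with a black label, black collar and white bulb, stands already in a bay of the black rack; leave it; 33 mm across, 106 mm tall, 50 to 100 g, stands upright; origin at the centre of its underside; grasp the glass and shoulder, up to 70 mm above its base (soft thin bulb above).
- amber_home: Dropper bottle of plain amber glass without a label, with black collar and black bulb, stands already in a bay of the orange rack; leave it; 33 mm across, 106 mm tall, 50 to 100 g, stands upright; origin at the centre of its underside; grasp the glass and shoulder, up to 70 mm above its base (soft thin bulb above).
Not all that is in view belongs to the job. What is shaped like the white_2 but turquoise or yellow is not meant.

How it is judged:
At the end, for the whole second after the job is handed in: Every one of the seven bottles stands in a bay of the rack of its kind: base on the bottom of the bay (within 6 mm), within 12 mm of the rack's long centre line and 66 mm of its middle, upright within 0.1 rad and at rest (x of white_1 in the frame of rack_white between -0.012 and 0.012 m and y of white_1 in the frame of rack_white between -0.066 and 0.066 m and height (world z) of each of white_1, white_2, white_home, black_1, black_home, amber_1, amber_home below 0.006 m and angle between each of white_1, white_2, white_home, black_1, black_home, amber_1, amber_home's own z axis and vertical below 0.1 rad and linear speed of each of white_1, white_2, white_home, black_1, black_home, amber_1, amber_home below 0.02 m/s and x of white_2 in the frame of rack_white between -0.012 and 0.012 m and y of white_2 in the frame of rack_white between -0.066 and 0.066 m and x of white_home in the frame of rack_white between -0.012 and 0.012 m and y of white_home in the frame of rack_white between -0.066 and 0.066 m and x of black_1 in the frame of rack_black between -0.012 and 0.012 m and y of black_1 in the frame of rack_black between -0.066 and 0.066 m and x of black_home in the frame of rack_black between -0.012 and 0.012 m and y of black_home in the frame of rack_black between -0.066 and 0.066 m and x of amber_1 in the frame of rack_orange between -0.012 and 0.012 m and y of amber_1 in the frame of rack_orange between -0.066 and 0.066 m and x of amber_home in the frame of rack_orange between -0.012 and 0.012 m and y of amber_home in the frame of rack_orange between -0.066 and 0.066 m); the robot touches nothing.
It fails at once if a glass bottle is dropped or banged down: within 20 mm of the bench and faster than 0.6 m/s (a fall of about 20 mm or more) ((height (world z) of white_1 below 0.02 m and linear speed of white_1 above 0.6 m/s) or (height (world z) of white_2 below 0.02 m and linear speed of white_2 above 0.6 m/s) or (height (world z) of black_1 below 0.02 m and linear speed of black_1 above 0.6 m/s) or (height (world z) of amber_1 below 0.02 m and linear speed of amber_1 above 0.6 m/s) or (height (world z) of white_home below 0.02 m and linear speed of white_home above 0.6 m/s) or (height (world z) of black_home below 0.02 m and linear speed of black_home above 0.6 m/s) or (height (world z) of amber_home below 0.02 m and linear speed of amber_home above 0.6 m/s)).
It fails at once if a bottle is tipped over (more than about 35 degrees) (angle between any of white_1, white_2, black_1, amber_1, white_home, black_home, amber_home's own z axis and vertical above 0.6 rad).
It fails at once if a bottle that already stood in its right rack is shifted by more than 25 mm (distance of any of white_home, black_home, amber_home from where it was at the start of the episode above 0.025 m).
It also fails if it takes over 122 s, if anything falls off the work surface, if the arm or the gripper's body presses on something with over 40 N, if the wrist force passes 120 N, or if a joint passes its speed limit or range.

### The arm

A 6-joint arm with a two-finger parallel gripper is mounted at the origin on a cart in front of the work surface, level with it; the furniture and walls round the work are solid. World frame = base frame: x ahead of the robot, y to its left, z up, the work surface at z = 0. Lengths are in m, angles in rad, forces in N, time in s.
With the tool pointing down it reaches from about 0.275 to 0.85 m from the base axis. Payload 19 kg.
Tool frame: the origin (TCP) lies between the finger pads; the fingertips stand 17 mm ahead of it and the grasp point (between the pads) lies 2 mm behind it; z points along the fingers, y is the line along which they close (so a half turn about z gives the same grasp; the last joint's range is limited). The gripper opens to 85 mm and grips with 20 to 120 N. Pads are 22 mm wide; open, the fingers measure 114 mm over their backs; the gripper's body (76 mm by 85 mm) begins 54 mm behind the grasp point. The pads swing forward as they close: fully open they stand 13 mm farther back than shut.
Start: joints at [-1.39, 0.15, 1.437, -0, 1.554, -0.134], TCP at [0.178, -0.547, 0.222] pointing down, gripper open.
Joint ranges: [-2.8, 2.8], [-0.68, 2.1], [0.12, 2.68], [-1.39, 4.53], [0.16, 2.79], [-2.81, 2.81]. Speed limits (rad/s): [1.89, 1.89, 2.22, 3.01, 3.01, 3.01].

### API

Orientations are given as a unit quaternion [w, x, y, z].
In Python, from bench import observe, eyes, job gives the robot as it stands.
- The arm moves only by the tool move_arm, never from a script. Its argument "deltas" is text: rows parted by semicolons, each of 5 numbers parted by spaces: the shift along the tool's x, y, z in units of 5 cm (1.0 is 5 cm), then the turn about the tool's z in units of 90 degrees (1.0 is 90 degrees), then the opening, from 0 (shut) to 1 (fully open). In form: tx ty tz twist gripper; .... A call has 1 to 20 rows; each row shifts and turns the commanded pose from where the row before left it, along the tool's axes as they then stand; what a row does not reach is not made up. A row lasts 1/8 s, in which the tool goes at most 62.5 mm and 10.7 degrees, less where a joint would pass 70% of its speed; a pose out of reach is approached as far as the arm can. A call with a number of a shift or a turn outside -1 to 1 is refused whole. A call with a gripper value outside its range is refused whole. The fingers move at their own pace and stop on an object; "squeeze" is the grip in N (left out, the last holds). Time passes only in rows, so rows that do not move let the fingers close. It gives the time, the measured TCP pose, the force, the opening and the grip force at its end, in the units of the state.
- observe(): the state, without advancing time (a new reading comes with each control period).
- eyes.get_image(name): name is "side" or "top"; returns a dict with "img" (384x512x3 uint8, red, green, blue), "depth" (384x512 float32, m along the optical axis (not along the pixel's ray), 0 where there is no reading), "K" (3x3 intrinsics, pixels), "dist_coeffs" ([k1, k2, p1, p2, k3] as OpenCV has them; the pictures are not rectified), "T" (4x4, takes a point from camera to world coordinates). Camera axes: x right, y down, z forward; pixel columns grow to the right and rows downward; lengths in m; the calibration is good to about 2 mm. A picture is of the moment at which its call begins.
- job.finish_job(): hands the job in; it is judged then, once.
The state is a dict: "clock": time; "joint_pos": joint angles; "joint_vel": joint speeds; "tau": joint torques, N m; "tcp_pos": TCP position; "tool_rot": TCP orientation; "ft_force": force on the tool from outside, world axes, zero at the start; "ft_torque": the same for the moment, N m; "grip_width": opening from 0.0 (shut) to 1.0 (fully open); "finger_force": force on a finger pad.
Only numpy, scipy, OpenCV 4.12 (cv2) and the standard library are available. Lean on these libraries where they do the work, as an engineer would, in place of code of your own. Each camera call takes 0.05 s, during which the arm holds its last target. There are 200 camera calls.

## Working session

There is one attempt and no reset: what is moved stays moved. The work goes in short steps, Python scripts to look and compute and a tool call to move; the robot and the scene stay as the last step left them, time stands still between calls to the robot, and variables do not carry over. Pictures are saved under pics/ and viewed, at most 14 in all, crops included, and the job is handed in when it is done.

Besides the shell and the picture viewer there is one more tool, called as name(argument=value, ...) on one line, values as JSON. move_arm: Moves the arm, as the interface text tells. Shifts and turns lie within -1 to 1; 1 stands for 5 cm of shift or 90 degrees of turn. Its arguments: {"type":"object","properties":{"deltas":{"type":"string"},"squeeze":{"type":"number"}},"required":["deltas"]}

```bash
mkdir -p pics; ls; cat > h.py <<'E'
import numpy as np,cv2
from bench import observe,eyes,job
def cloud(d):
    h,w=d["depth"].shape
    u,v=np.meshgrid(np.arange(w),np.arange(h))
    p=cv2.undistortPoints(np.stack([u,v],-1).reshape(-1,1,2).astype(np.float64),d["K"],d["dist_coeffs"]).reshape(h,w,2)
    z=d["depth"]
    c=np.stack([p[...,0]*z,p[...,1]*z,z,np.ones_like(z)],-1)
    P=(c@np.asarray(d["T"]).T)[...,:3]
    P[z==0]=np.nan
    return P
E
python3 - <<'E'
from h import *
import pickle
s=observe(); print({k:np.round(v,3).tolist() for k,v in s.items()})
for n in("top","side"):
    d=eyes.get_image(n); pickle.dump(d,open(n+"0.pkl","wb"))
    cv2.imwrite(f"pics/{n}0.png",cv2.resize(d["img"][...,::-1],(800,600)))
    print(n,np.round(d["T"],3).tolist(),np.round(d["K"],1).tolist(),d["dist_coeffs"])
E
```

```text
pics
{'clock': 0.0, 'joint_pos': [-1.39, 0.151, 1.438, 0.0, 1.554, -0.134], 'joint_vel': [0.001, 0.0, 0.001, -0.001, -0.001, -0.001], 'tau': [0.001, -71.305, -57.088, -0.0, 0.009, 0.0], 'tcp_pos': [0.178, -0.547, 0.222], 'tool_rot': [-0.001, 0.988, 0.157, -0.0], 'ft_force': [-0.24, -0.435, -0.293], 'ft_torque': [0.013, 0.021, 0.01], 'finger_force': 0.0, 'grip_width': 1.002}
top [[-0.008, -0.998, 0.056, 0.363], [-1.0, 0.008, 0.014, -0.044], [-0.014, -0.055, -0.998, 1.178], [0.0, 0.0, 0.0, 1.0]] [[443.9, 0.0, 256.9], [0.0, 443.9, 190.2], [0.0, 0.0, 1.0]] [-0.01655433  0.          0.          0.          0.        ]
side [[0.99, -0.074, 0.117, 0.311], [-0.137, -0.399, 0.907, -0.987], [-0.02, -0.914, -0.405, 0.451], [0.0, 0.0, 0.0, 1.0]] [[376.5, 0.0, 253.0], [0.0, 376.5, 194.8], [0.0, 0.0, 1.0]] [-0.09989895  0.          0.          0.          0.        ]
```

View pics/top0.png

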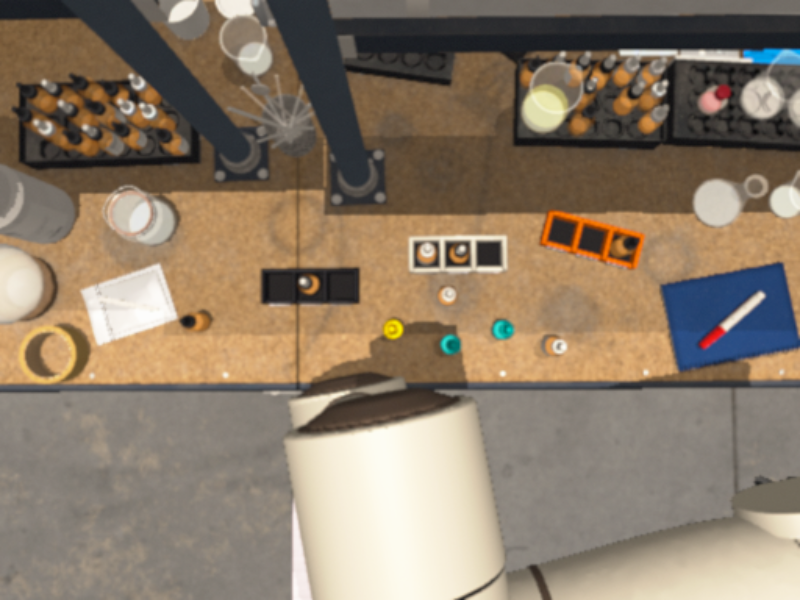

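View pics/side0.png

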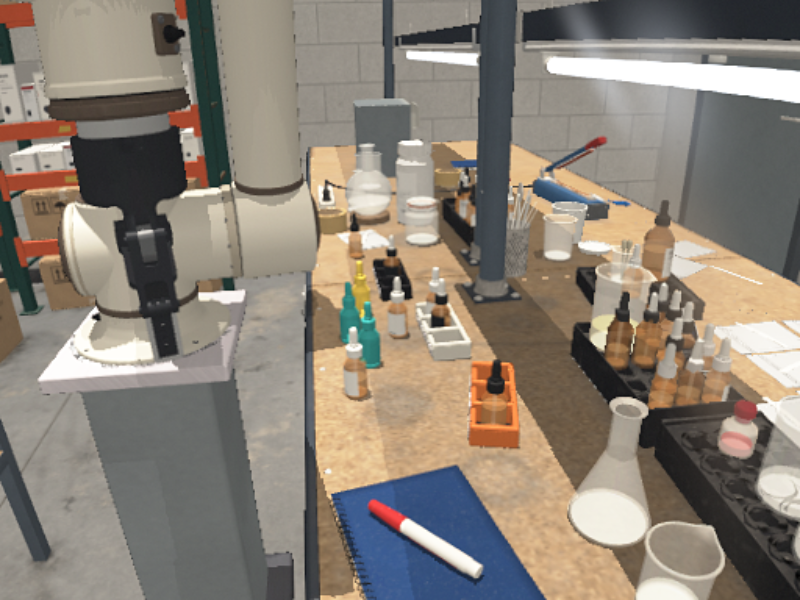

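The top view shows these candidates:
- **White rack:** about (458,254), with a white bottle at (427,252) and a misplaced one at (459,254).
- **Black rack:** (310,285), home bottle at (308,284).
- **Orange rack:** (592,240), home bottle at (625,245).
- **Loose bottles:** white at (448,295) and (556,346), amber or black at (197,321).
- **Decoys:** yellow at (393,329), turquoise at (450,345) and (503,329).

Next I crop in close to tell the kinds apart, and measure.

```bash
cat > m.py <<'E'
from h import *
import pickle
t=pickle.load(open("top0.pkl","rb")); s=pickle.load(open("side0.pkl","rb"))
a=cv2.resize(s["img"][120:260,195:335],(600,600),interpolation=cv2.INTER_CUBIC)
b=np.vstack([cv2.resize(t["img"][190:220,110:140],(200,200),interpolation=cv2.INTER_CUBIC),cv2.resize(t["img"][147:177,278:308],(200,200),interpolation=cv2.INTER_CUBIC),cv2.resize(t["img"][168:198,183:213],(200,200),interpolation=cv2.INTER_CUBIC)])
cv2.imwrite("pics/crop1.png",np.hstack([a,b])[...,::-1])
P=cloud(t); Ps=cloud(s)
# everything between 0.04 and .12 m, clustered from top
X=P[...,:2]; z=P[...,2]
print("bench z", np.nanmedian(z[200:240,330:350]), np.nanmedian(Ps[...,2][295:305,230:240]))
for name,(u,v) in dict(am=(197,321),w1=(448,295),w2=(556,346),mis=(459,254),wh=(427,252),bh=(308,284),oh=(625,245),yel=(393,329),tq1=(450,345),tq2=(503,329)).items():
    u=int(u/1.5625);v=int(v/1.5625)
    w=P[v-13:v+14,u-13:u+14].reshape(-1,3)
    c=w[np.nanargmax(np.where(w[:,2]<.125,w[:,2],-1))]
    k=w[(np.hypot(*(w[:,:2]-c[:2]).T)<.025)&(w[:,2]>.045)&(w[:,2]<.125)]
    hi=k[k[:,2]>.085]
    q=Ps.reshape(-1,3); q=q[(np.hypot(*(q[:,:2]-c[:2]).T)<.03)&(q[:,2]>.04)&(q[:,2]<.125)]
    qb=q[q[:,2]>.085]
    print(name,"zmax",c[2].round(3),"top: bulb",hi[:,:2].mean(0).round(4),len(hi),"| side bulb",qb[:,:2].mean(0).round(4) if len(qb) else None,len(qb),"body ymin/xmid",(q[q[:,2]<.065][:,1].min().round(4),((q[q[:,2]<.065][:,0].min()+q[q[:,2]<.065][:,0].max())/2).round(4)) if (q[:,2]<.065).any() else None)
hsv=cv2.cvtColor(t["img"],cv2.COLOR_RGB2HSV)
for name,(u0,u1,v0,v1) in dict(white=(400,515,225,282),black=(252,368,258,314),orange=(530,655,200,280)).items():
    u0,u1,v0,v1=[int(x/1.5625) for x in(u0,u1,v0,v1)]
    w=P[v0:v1,u0:u1].reshape(-1,3); h=w[(w[:,2]>.013)&(w[:,2]<.036)]
    r=cv2.minAreaRect((h[:,:2]*1000).astype(np.float32))
    print(name,len(h),[np.round(x,1) for x in r], "zq",np.percentile(h[:,2],[10,50,90]).round(3))
E
python3 m.py
```

```text
bench z 0.0003199986100652641 -0.00026771511300086037
am zmax 0.108 top: bulb [0.3885 0.3114] 25 | side bulb [0.3883 0.3128] 21 body ymin/xmid (np.float64(0.2954), np.float64(0.3882))
w1 zmax 0.108 top: bulb [ 0.4282 -0.101 ] 20 | side bulb [ 0.4287 -0.1049] 35 body ymin/xmid (np.float64(-0.1218), np.float64(0.4287))
w2 zmax 0.109 top: bulb [ 0.3446 -0.274 ] 22 | side bulb [ 0.3449 -0.2794] 52 body ymin/xmid (np.float64(-0.2951), np.float64(0.3445))
mis zmax 0.108 top: bulb [ 0.4977 -0.1207] 20 | side bulb [ 0.4981 -0.1259] 33 body ymin/xmid (np.float64(-0.1417), np.float64(0.4978))
wh zmax 0.108 top: bulb [ 0.4986 -0.0679] 21 | side bulb [ 0.4987 -0.0719] 30 body ymin/xmid (np.float64(-0.0855), np.float64(0.491))
bh zmax 0.107 top: bulb [0.4487 0.1251] 21 | side bulb [0.4492 0.1238] 26 body ymin/xmid (np.float64(0.108), np.float64(0.4499))
oh zmax 0.106 top: bulb [ 0.5083 -0.3923] 30 | side bulb [ 0.5067 -0.3971] 67 body ymin/xmid (np.float64(-0.4118), np.float64(0.5064))
yel zmax 0.109 top: bulb [ 0.3747 -0.0112] 19 | side bulb [ 0.3748 -0.0151] 32 body ymin/xmid (np.float64(-0.0302), np.float64(0.3752))
tq1 zmax 0.11 top: bulb [ 0.3485 -0.1058] 18 | side bulb [ 0.3488 -0.1106] 37 body ymin/xmid (np.float64(-0.1262), np.float64(0.3491))
tq2 zmax 0.109 top: bulb [ 0.3715 -0.1908] 22 | side bulb [ 0.3715 -0.1961] 42 body ymin/xmid (np.float64(-0.2121), np.float64(0.3731))
white 694 [array([ 498.2, -119.6]), array([161.7,  62. ]), np.float64(89.5)] zq [0.018 0.028 0.032]
black 699 [array([446.3, 127.5]), array([164.8,  60.5]), np.float64(89.9)] zq [0.019 0.028 0.032]
orange 796 [array([ 521.6, -345.3]), array([164.5,  62.8]), np.float64(74.7)] zq [0.017 0.027 0.032]
```

View pics/crop1.png

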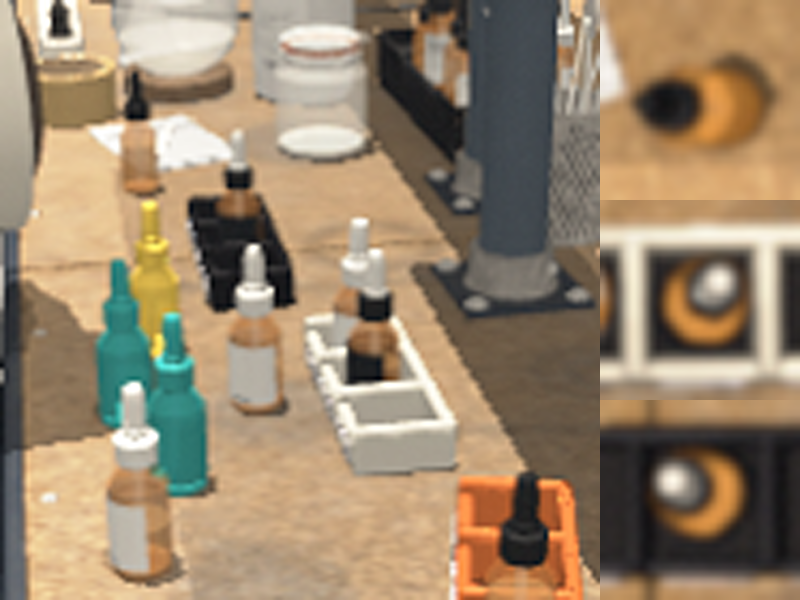

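The crops show that the misplaced bottle at (459,254) has a black label and a white bulb, so it is black_1. The loose one at (197,321) is plain amber with a black bulb, so it is amber_1. The loose ones at (448,295) and (556,346) have white labels: I take them as white_1 and white_2. Heights and rack sizes agree with the description.

First move: turn so the fingers close along world x, then go above white_1.

move_arm(deltas="0 0 0 -0.114 0.6;0 0 0 -0.114 0.6;0 0 0 -0.114 0.6;0 0 0 -0.114 0.6;0 0 0 -0.114 0.6;0 0 0 -0.114 0.6;0 0 0 -0.114 0.6;0.74 0.42 0 0 0.6;0.74 0.42 0 0 0.6;0.74 0.42 0 0 0.6;0.74 0.42 0 0 0.6;0.74 0.42 0 0 0.6;0.74 0.42 0 0 0.6;0.74 0.42 0 0 0.6;0.74 0.42 0 0 0.6;0.74 0.42 0 0 0.6;0.74 0.42 0 0 0.6;0.74 0.42 0 0 0.6;0.74 0.42 0 0 0.6", squeeze=30)

```text
clock: 2.48
tcp_pos: [0.4315, -0.102, 0.2221]
tool_rot: [-0.0, 0.708, 0.706, -0.0]
ft_force: [0.0, -1.1, -0.2]
grip_width: 0.596
finger_force: 0.0
```

move_arm(deltas="0 -0.06 0.6 0 0.6;0 0 0.6 0 0.6;0 0 0.6 0 0.6;0 0 0.5 0 0.6;0 0 0.4 0 0.6;0 0 0.3 0 0.6;0 0 0.2 0 0.6;0 0 0.16 0 0.6;0 0 0 0 0.6;0 0 0 0 0.3;0 0 0 0 0.2;0 0 0 0 0.2;0 0 0 0 0.2;0 0 0 0 0.2;0 0 0 0 0.2", squeeze=30)

```text
clock: 4.35
tcp_pos: [0.4285, -0.1035, 0.0548]
tool_rot: [0.001, 0.708, 0.706, 0.0]
ft_force: [0.4, 0.3, 6.0]
grip_width: 0.36
finger_force: 29.6
```

move_arm(deltas="0 0 -0.2 0 0.2;0 0 -0.4 0 0.2;0 0 -0.6 0 0.2;0 0 -0.6 0 0.2;0 0 -0.6 0 0.2;0 0 -0.4 0 0.2;0 0 -0.2 0 0.2;0 0 0 0 0.2;0 0 0 0 0.2")

```text
clock: 5.48
tcp_pos: [0.4278, -0.1032, 0.2034]
tool_rot: [-0.001, 0.708, 0.706, -0.0]
ft_force: [0.1, 0.1, -0.6]
grip_width: 0.365
finger_force: 29.8
```

```bash
cat >> h.py <<'E'
def held(name):
    """side camera: show held bottle, print body axis at several heights relative to TCP"""
    d=eyes.get_image("side"); P=cloud(d); t=observe()["tcp_pos"]; z=P[...,2]
    m=(np.hypot(P[...,0]-t[0],P[...,1]-t[1])<.03)&(z<t[2]-.02)&(z>t[2]-.07)
    if not m.any(): print("nothing held"); 
    for a in(.025,.035,.045,.055):
        k=P[m&(np.abs(z-(t[2]-a))<.005)]
        if len(k): print("dz",-a,"x mid",((k[:,0].min()+k[:,0].max())/2-t[0]).round(4),"y near+16.5",(np.percentile(k[:,1],5)+.0165-t[1]).round(4),len(k))
    print("lowest dz",(P[m][:,2].min()-t[2]).round(4),"tcp",np.round(t,4))
    v,u=np.nonzero(m); u,v=int(u.mean()),int(v.mean())
    c=d["img"][max(0,v-70):v+70,max(0,u-90):u+90]
    cv2.imwrite(f"pics/{name}.png",cv2.resize(c,None,fx=3.5,fy=3.5)[...,::-1])
E
python3 -c "
from h import *
held('h1')"
```

```text
dz -0.025 x mid -0.001 y near+16.5 0.0 47
dz -0.035 x mid -0.001 y near+16.5 0.0005 49
dz -0.045 x mid -0.0011 y near+16.5 0.0014 52
dz -0.055 x mid -0.0023 y near+16.5 0.0013 15
lowest dz -0.0539 tcp [ 0.4278 -0.1032  0.2034]
```

move_arm(deltas="-0.35 0.355 0 0 0.2;-0.35 0.355 0 0 0.2;-0.35 0.355 0 0 0.2;-0.35 0.355 0 0 0.2;0 0 0 0 0.2;0 0 0.5 0 0.2;0 0 0.6 0 0.2;0 0 0.5 0 0.2;0 0 0.3 0 0.2;0 0 0 0 0.2;0 0 0 0 0.2")

```text
clock: 6.9
tcp_pos: [0.4993, -0.1736, 0.1101]
tool_rot: [0.001, 0.708, 0.706, 0.0]
ft_force: [-0.2, 0.8, -0.3]
grip_width: 0.36
finger_force: 29.9
```

```bash
python3 -c "
from h import *
held('h2')
d=eyes.get_image('top'); cv2.imwrite('pics/t2.png',cv2.resize(d['img'][110:230,200:360],(800,600),interpolation=cv2.INTER_CUBIC)[...,::-1])"
```

```text
dz -0.025 x mid -0.001 y near+16.5 0.0009 52
dz -0.035 x mid -0.0008 y near+16.5 0.0009 47
dz -0.045 x mid -0.0029 y near+16.5 0.0004 43
dz -0.055 x mid -0.0011 y near+16.5 0.0022 14
lowest dz -0.0531 tcp [ 0.4994 -0.1737  0.1103]
```

View pics/h2.png

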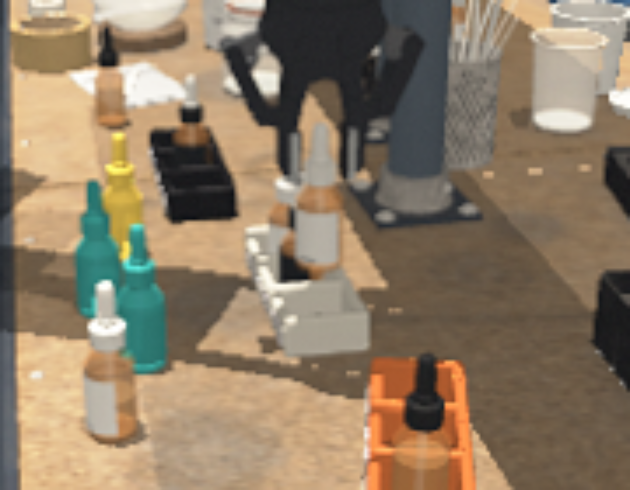

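move_arm(deltas="0.02 0 0.3 0 0.2;0 0 0.3 0 0.2;0 0 0.2 0 0.2;0 0 0.1 0 0.2;0 0 0.08 0 0.2;0 0 0.06 0 0.2;0 0 0.03 0 0.2;0 0 0 0 0.2;0 0 0 0 0.2")

```text
clock: 8.12
tcp_pos: [0.499, -0.1726, 0.0559]
tool_rot: [0.0, 0.708, 0.706, 0.0]
ft_force: [-0.4, -0.6, -0.2]
grip_width: 0.362
finger_force: 29.9
```

move_arm(deltas="0 0 0.02 0 0.2;0 0 0.02 0 0.2;0 0 0 0 0.2")

```text
clock: 8.5
tcp_pos: [0.4995, -0.1727, 0.0547]
tool_rot: [0.001, 0.708, 0.706, 0.0]
ft_force: [-1.9, 1.6, 12.8]
grip_width: 0.363
finger_force: 31.1
```

move_arm(deltas="0 0 0 0 0.45;0 0 0 0 0.6;0 0 0 0 0.6;0 0 0 0 0.6;0 0 -0.2 0 0.6;0 0 -0.4 0 0.6;0 0 -0.6 0 0.6;0 0 -0.6 0 0.6;0 0 -0.6 0 0.6;0 0 -0.4 0 0.6;0 0 -0.2 0 0.6;0 0 0 0 0.6")

```text
clock: 10.0
tcp_pos: [0.4991, -0.1726, 0.2041]
tool_rot: [0.0, 0.708, 0.706, 0.0]
ft_force: [0.2, 0.2, -0.5]
grip_width: 0.6
finger_force: 0.0
```

```bash
cat >> h.py <<'E'
def bot(**g):
    d=eyes.get_image("top"); P=cloud(d).reshape(-1,3); s=cloud(eyes.get_image("side")).reshape(-1,3)
    for n,c in g.items():
        o=[]
        for Q in(P,s):
            k=Q[(np.hypot(*(Q[:,:2]-c).T)<.025)&(Q[:,2]>.085)&(Q[:,2]<.125)]
            o.append((k.mean(0)[:2].round(4).tolist(),k[:,2].max().round(4),len(k)) if len(k) else None)
        print(n,"top",o[0],"side",o[1])
E
python3 -c "
from h import *
bot(w1=(.4985,-.1716),mis=(.498,-.121),wh=(.4986,-.068))"
```

```text
w1 top ([0.4985, -0.1696], np.float64(0.1067), 22) side ([0.4989, -0.1741], np.float64(0.1056), 41)
mis top ([0.4977, -0.121], np.float64(0.1084), 19) side ([0.4977, -0.1262], np.float64(0.1064), 34)
wh top ([0.4989, -0.0669], np.float64(0.1097), 17) side ([0.4986, -0.0719], np.float64(0.1056), 31)
```

move_arm(deltas="0.33 -0.01 0 0 0.6;0.4 0 0 0 0.6;0.3 0 0 0 0.6;0 0 0 0 0.6;0 0 0.5 0 0.6;0 0 0.6 0 0.6;0 0 0.6 0 0.6;0 0 0.5 0 0.6;0 0 0.4 0 0.6;0 0 0.25 0 0.6;0 0 0.12 0 0.6;0 0 0 0 0.6;0 0 0 0 0.3;0 0 0 0 0.2;0 0 0 0 0.2;0 0 0 0 0.2;0 0 0 0 0.2")

```text
clock: 12.22
tcp_pos: [0.499, -0.1212, 0.056]
tool_rot: [0.001, 0.708, 0.706, 0.0]
ft_force: [-0.9, 0.6, 7.0]
grip_width: 0.359
finger_force: 29.4
```

move_arm(deltas="0 0 -0.2 0 0.2;0 0 -0.4 0 0.2;0 0 -0.6 0 0.2;0 0 -0.6 0 0.2;0 0 -0.6 0 0.2;0 0 -0.4 0 0.2;0 0 -0.2 0 0.2;0.5 -0.13 0 0 0.2;0.7 -0.18 0 0 0.2;0.8 -0.22 0 0 0.2;0.8 -0.22 0 0 0.2;0.7 -0.18 0 0 0.2;0.43 -0.12 0 0 0.2;0 0 0 0 0.2;0 0 0.4 0 0.2;0 0 0.5 0 0.2;0 0 0.4 0 0.2;0 0 0.3 0 0.2;0 0 0 0 0.2;0 0 0 0 0.2")

```text
clock: 14.72
tcp_pos: [0.4469, 0.0755, 0.1259]
tool_rot: [0.0, 0.708, 0.706, 0.0]
ft_force: [0.8, 0.2, -0.4]
grip_width: 0.36
finger_force: 29.9
```

```bash
python3 -c "
from h import *
held('h3')
t=eyes.get_image('top');P=cloud(t)
w=P[165:201,161:236].reshape(-1,3); h=w[(w[:,2]>.013)&(w[:,2]<.036)]
print(cv2.minAreaRect((h[:,:2]*1000).astype(np.float32)))"
```

```text
dz -0.025 x mid -0.0001 y near+16.5 -0.0019 34
dz -0.035 x mid -0.0004 y near+16.5 -0.0016 36
dz -0.045 x mid -0.0006 y near+16.5 -0.0027 38
dz -0.055 x mid -0.0007 y near+16.5 -0.0023 11
lowest dz -0.0542 tcp [0.447  0.0755 0.126 ]
((0.0, 0.0), (0.0, 0.0), 0.0)
```

View pics/h3.png

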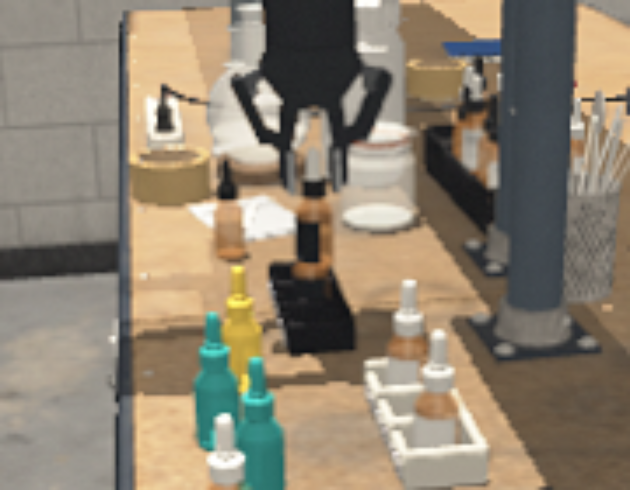

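move_arm(deltas="0 0 0.4 0 0.2;0 0 0.4 0 0.2;0 0 0.25 0 0.2;0 0 0.12 0 0.2;0 0 0.08 0 0.2;0 0 0.06 0 0.2;0 0 0.05 0 0.2;0 0 0.02 0 0.2;0 0 0 0 0.2;0 0 0 0 0.2")

```text
clock: 16.08
tcp_pos: [0.4466, 0.0756, 0.0563]
tool_rot: [0.0, 0.708, 0.706, 0.0]
ft_force: [-0.3, -0.1, -1.3]
grip_width: 0.357
finger_force: 29.9
```

move_arm(deltas="0 0 0.02 0 0.2;0 0 0.02 0 0.2;0 0 0 0 0.2")

```text
clock: 16.45
tcp_pos: [0.4473, 0.0756, 0.0558]
tool_rot: [0.001, 0.708, 0.706, 0.001]
ft_force: [-7.0, -0.3, 25.2]
grip_width: 0.359
finger_force: 32.6
```

move_arm(deltas="0 0 -0.015 0 0.2;0 0 0 0 0.45;0 0 0 0 0.6;0 0 0 0 0.6;0 0 0 0 0.6;0 0 -0.2 0 0.6;0 0 -0.4 0 0.6;0 0 -0.6 0 0.6;0 0 -0.6 0 0.6;0 0 -0.6 0 0.6;0 0 -0.4 0 0.6;0 0 -0.2 0 0.6;0 0 0 0 0.6")

```text
clock: 18.08
tcp_pos: [0.4467, 0.0756, 0.2053]
tool_rot: [0.0, 0.708, 0.706, 0.0]
ft_force: [-0.1, -0.6, 1.1]
grip_width: 0.597
finger_force: 0.0
```

```bash
python3 -c "
from h import *
bot(b1=(.4466,.0755),bh=(.448,.126),w2=(.3447,-.275),am=(.3885,.312))"
```

```text
b1 top None side ([0.4462, 0.0711], np.float64(0.1049), 24)
bh top None side ([0.449, 0.1235], np.float64(0.1062), 24)
w2 top ([0.3448, -0.2735], np.float64(0.1072), 24) side ([0.3449, -0.2796], np.float64(0.107), 53)
am top ([0.3884, 0.3125], np.float64(0.1098), 20) side ([0.3883, 0.3126], np.float64(0.1062), 21)
```

move_arm(deltas="0.5 -0.12 0 0 0.6;0.75 -0.19 0 0 0.6;0.8 -0.2 0 0 0.6;0.8 -0.2 0 0 0.6;0.8 -0.2 0 0 0.6;0.7 -0.17 0 0 0.6;0.4 -0.09 0 0 0.6;0 0 0 0 0.6;0 0 0.5 0 0.6;0 0 0.6 0 0.6;0 0 0.6 0 0.6;0 0 0.5 0 0.6;0 0 0.4 0 0.6;0 0 0.25 0 0.6;0 0 0.14 0 0.6;0 0 0 0 0.6;0 0 0 0 0.3;0 0 0 0 0.2;0 0 0 0 0.2;0 0 0 0 0.2")

```text
clock: 20.68
tcp_pos: [0.389, 0.3136, 0.0563]
tool_rot: [0.0, 0.708, 0.706, 0.001]
ft_force: [-0.4, 0.2, 6.6]
grip_width: 0.353
finger_force: 29.4
```

move_arm(deltas="0 0 -0.2 0 0.2;0 0 -0.4 0 0.2;0 0 -0.6 0 0.2;0 0 -0.6 0 0.2;0 0 -0.6 0 0.2;0 0 -0.4 0 0.2;0 0 -0.2 0 0.2;-0.5 0 0 0 0.2;-0.8 0 0 0 0.2;-0.8 0 0 0 0.2;-0.8 0 0 0 0.2;-0.8 0 0 0 0.2;-0.8 0.2 0 0 0.2;-0.8 0.2 0 0 0.2;-0.8 0.2 0 0 0.2;-0.8 0.2 0 0 0.2;-0.8 0.2 0 0 0.2;-0.8 0.2 0 0 0.2;-0.6 0.2 0 0 0.2;0 0 0 0 0.2")

```text
clock: 23.18
tcp_pos: [0.4575, -0.1434, 0.2048]
tool_rot: [-0.001, 0.709, 0.705, -0.0]
ft_force: [-0.8, 0.4, 0.1]
grip_width: 0.355
finger_force: 29.8
```

move_arm(deltas="-0.5 0.26 0 0 0.2;-0.7 0.36 0 0 0.2;-0.7 0.36 0 0 0.2;-0.7 0.36 0 0 0.2;-0.43 0.216 0 0 0.2;0 0 0 0 0.2;0 0 0.4 0 0.2;0 0 0.5 0 0.2;0 0 0.4 0 0.2;0 0 0.3 0 0.2;0 0 0 0 0.2;0 0 0 0 0.2")

```text
clock: 24.68
tcp_pos: [0.5352, -0.2935, 0.1264]
tool_rot: [0.0, 0.708, 0.706, 0.0]
ft_force: [0.1, -0.7, 0.5]
grip_width: 0.358
finger_force: 29.9
```

```bash
python3 -c "
from h import *
held('h4')"
```

```text
dz -0.025 x mid -0.004 y near+16.5 0.0017 69
dz -0.035 x mid -0.0035 y near+16.5 0.001 62
dz -0.045 x mid -0.0032 y near+16.5 0.0019 69
dz -0.055 x mid -0.0046 y near+16.5 0.0015 31
lowest dz -0.0557 tcp [ 0.5353 -0.2937  0.1265]
```

View pics/h4.png

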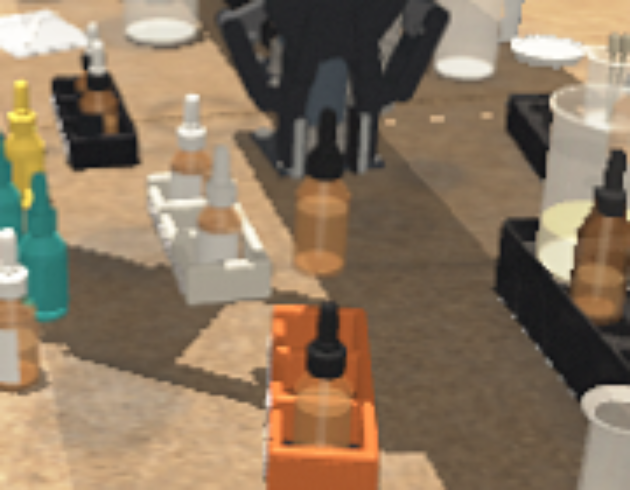

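```bash
python3 -c "
from h import *
for n in('top','side'):
    d=eyes.get_image(n);P=cloud(d);g=cv2.cvtColor(d['img'],cv2.COLOR_RGB2HSV)
    for zl in (.013,.024):
        m=(P[...,2]>zl)&(P[...,2]<.036)&(abs(P[...,0]-.52)<.09)&(abs(P[...,1]+.345)<.11)&(g[...,0]<14)&(g[...,1]>170)
        k=P[m][:,:2]*1000
        print(n,zl,len(k),cv2.minAreaRect(k.astype(np.float32)))
" | sed 's/np.float[0-9]*//g'
```

```text
top 0.013 215 ((516.4605712890625, -362.6235046386719), (129.54676818847656, 58.764705657958984), 76.67491149902344)
top 0.024 140 ((516.3853759765625, -363.74267578125), (127.75306701660156, 57.584327697753906), 77.16580963134766)
side 0.013 757 ((521.4681396484375, -347.79083251953125), (164.24154663085938, 58.452945709228516), 74.78227996826172)
side 0.024 369 ((522.0098876953125, -347.88836669921875), (164.03842163085938, 57.88661575317383), 74.45332336425781)
```

move_arm(deltas="-0.06 0.04 0 0 0.2;0 0 0.35 0 0.2;0 0 0.35 0 0.2;0 0 0.25 0 0.2;0 0 0.15 0 0.2;0 0 0.05 0 0.2;0 0 0 0 0.2")

```text
clock: 25.7
tcp_pos: [0.537, -0.2967, 0.0681]
tool_rot: [0.0, 0.708, 0.706, 0.0]
ft_force: [-0.0, 0.9, -0.8]
grip_width: 0.357
finger_force: 29.9
```

move_arm(deltas="0 0 0.1 0 0.2;0 0 0.06 0 0.2;0 0 0.04 0 0.2;0 0 0.03 0 0.2;0 0 0.015 0 0.2;0 0 0 0 0.2")

```text
clock: 26.45
tcp_pos: [0.5371, -0.2969, 0.0564]
tool_rot: [0.0, 0.708, 0.706, 0.0]
ft_force: [-1.7, 0.1, 5.6]
grip_width: 0.355
finger_force: 30.6
```

Contact at the expected height. Releasing and heading up.

move_arm(deltas="0 0 0 0 0.45;0 0 0 0 0.6;0 0 0 0 0.6;0 0 0 0 0.6;0 0 -0.2 0 0.6;0 0 -0.4 0 0.6;0 0 -0.6 0 0.6;0 0 -0.6 0 0.6;0 0 -0.6 0 0.6;0 0 -0.4 0 0.6;0 0 -0.2 0 0.6;0 -0.5 0 0 0.6;0.1 -0.8 0 0 0.6;0.1 -0.8 0 0 0.6;0.1 -0.8 0 0 0.6;0.1 -0.7 0 0 0.6;0.05 -0.25 0 0 0.6;0 0 0 0 0.6")

```text
clock: 28.7
tcp_pos: [0.3444, -0.2737, 0.206]
tool_rot: [0.0, 0.708, 0.706, 0.0]
ft_force: [-0.5, 0.3, 0.1]
grip_width: 0.601
finger_force: 0.0
```

```bash
python3 -c "
from h import *
bot(a1=(.5353,-.2951),ah=(.508,-.394),w2=(.3447,-.275),b1=(.4466,.0755))"
```

```text
a1 top ([0.535, -0.2924], np.float64(0.1089), 26) side ([0.5336, -0.2978], np.float64(0.1058), 48)
ah top ([0.5081, -0.3921], np.float64(0.1065), 30) side ([0.5067, -0.3969], np.float64(0.1049), 64)
w2 top None side ([0.3447, -0.2793], np.float64(0.1062), 51)
b1 top ([0.4459, 0.0736], np.float64(0.1076), 19) side ([0.446, 0.0716], np.float64(0.104), 26)
```

move_arm(deltas="-0.02 0 0.5 0 0.6;0 0 0.6 0 0.6;0 0 0.6 0 0.6;0 0 0.5 0 0.6;0 0 0.4 0 0.6;0 0 0.25 0 0.6;0 0 0.15 0 0.6;0 0 0 0 0.6;0 0 0 0 0.3;0 0 0 0 0.2;0 0 0 0 0.2;0 0 0 0 0.2")

```text
clock: 30.3
tcp_pos: [0.3448, -0.275, 0.0565]
tool_rot: [0.001, 0.708, 0.706, 0.0]
ft_force: [-1.0, -0.1, 6.7]
grip_width: 0.361
finger_force: 29.4
```

move_arm(deltas="0 0 -0.2 0 0.2;0 0 -0.4 0 0.2;0 0 -0.6 0 0.2;0 0 -0.6 0 0.2;0 0 -0.6 0 0.2;0 0 -0.4 0 0.2;0 0 -0.2 0 0.2;0.4 0.4 0 0 0.2;0.6 0.6 0 0 0.2;0.7 0.7 0 0 0.2;0.7 0.7 0 0 0.2;0.48 0.47 0 0 0.2;0.2 0.2 0 0 0.2;0 0 0 0 0.2;0 0 0.4 0 0.2;0 0 0.5 0 0.2;0 0 0.4 0 0.2;0 0 0.3 0 0.2;0 0 0 0 0.2;0 0 0 0 0.2")

```text
clock: 32.8
tcp_pos: [0.4986, -0.1214, 0.1265]
tool_rot: [0.0, 0.708, 0.706, 0.0]
ft_force: [-0.4, -0.7, -1.5]
grip_width: 0.356
finger_force: 29.9
```

```bash
python3 -c "
from h import *
held('h5')"
```

```text
dz -0.025 x mid -0.0007 y near+16.5 -0.0015 50
dz -0.035 x mid -0.0009 y near+16.5 -0.0015 46
dz -0.045 x mid -0.0068 y near+16.5 -0.0027 32
dz -0.055 x mid -0.0075 y near+16.5 -0.0017 14
lowest dz -0.0554 tcp [ 0.4987 -0.1213  0.1266]
```

View pics/h5.png

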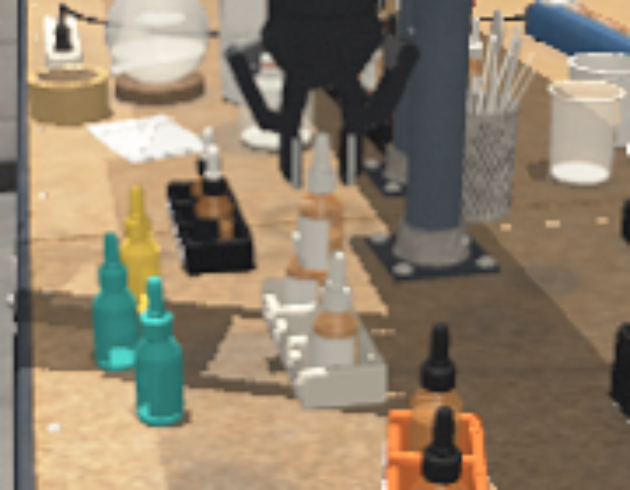

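move_arm(deltas="0.04 0 0 0 0.2;0 0 0.35 0 0.2;0 0 0.35 0 0.2;0 0 0.25 0 0.2;0 0 0.15 0 0.2;0 0 0.1 0 0.2;0 0 0 0 0.2;0 0 0 0 0.2")

```text
clock: 33.85
tcp_pos: [0.4986, -0.1191, 0.0661]
tool_rot: [0.0, 0.708, 0.706, 0.0]
ft_force: [-0.2, -0.3, 0.4]
grip_width: 0.356
finger_force: 29.9
```

move_arm(deltas="0 0 0.08 0 0.2;0 0 0.05 0 0.2;0 0 0.03 0 0.2;0 0 0.02 0 0.2;0 0 0.015 0 0.2;0 0 0 0 0.2")

```text
clock: 34.6
tcp_pos: [0.4986, -0.1191, 0.0566]
tool_rot: [0.0, 0.708, 0.706, 0.0]
ft_force: [-1.7, 1.7, 7.5]
grip_width: 0.357
finger_force: 30.8
```

move_arm(deltas="0 0 0 0 0.45;0 0 0 0 0.6;0 0 0 0 0.6;0 0 0 0 0.6;0 0 -0.2 0 0.6;0 0 -0.4 0 0.6;0 0 -0.6 0 0.6;0 0 -0.6 0 0.6;0 0 -0.6 0 0.6;0 0 -0.5 0 0.6;0 0 -0.4 0 0.6;-0.4 -0.4 0 0 0.6;-0.6 -0.6 0 0 0.6;-0.6 -0.6 0 0 0.6;-0.6 -0.6 0 0 0.6;-0.5 -0.5 0 0 0.6;-0.6 -0.2 0 0 0.6;-0.5 0 0 0 0.6;-0.2 0 0 0 0.6;0 0 0 0 0.6")

```text
clock: 37.1
tcp_pos: [0.3532, -0.3187, 0.2207]
tool_rot: [-0.0, 0.708, 0.706, 0.0]
ft_force: [-0.3, 0.3, 0.3]
grip_width: 0.598
finger_force: 0.0
```

```bash
python3 -c "
from h import *
bot(w1=(.4985,-.1716),w2=(.498,-.121),wh=(.4986,-.068),b1=(.4466,.0755),bh=(.449,.125),a1=(.5353,-.2951),ah=(.508,-.394))
a=eyes.get_image('top')['img'][125:215,160:430]; b=eyes.get_image('side')['img'][135:295,190:350]
cv2.imwrite('pics/fin.png',np.vstack([cv2.resize(a,(780,260)),cv2.copyMakeBorder(cv2.resize(b,(330,330)),0,0,225,225,0)])[...,::-1])"
```

```text
w1 top ([0.4986, -0.1695], np.float64(0.1073), 23) side ([0.4991, -0.1739], np.float64(0.1066), 39)
w2 top ([0.4979, -0.1191], np.float64(0.109), 23) side ([0.4981, -0.1242], np.float64(0.1051), 34)
wh top ([0.4988, -0.0682], np.float64(0.1067), 20) side ([0.4985, -0.0724], np.float64(0.1049), 31)
b1 top ([0.4461, 0.0734], np.float64(0.1075), 20) side ([0.4459, 0.071], np.float64(0.1048), 26)
bh top ([0.4489, 0.1253], np.float64(0.107), 20) side ([0.4492, 0.1238], np.float64(0.1059), 23)
a1 top ([0.5352, -0.2928], np.float64(0.1086), 24) side ([0.5337, -0.2978], np.float64(0.1058), 48)
ah top ([0.5084, -0.3921], np.float64(0.1093), 27) side ([0.5065, -0.3973], np.float64(0.1054), 67)
```

View pics/fin.png

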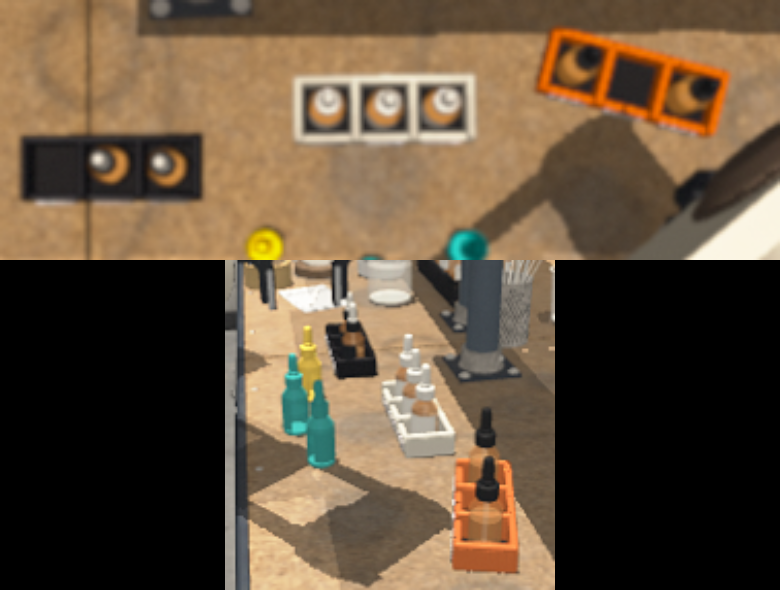

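All seven bottles stand upright in bays of their own kind: white rack at (327–443,105), black rack at (108,162) and (167,165), orange rack at (577,60) and (693,95). Their tops are at the full 106 mm height, so the bases are on the bottom, and the arm is clear.

```bash
python3 -c "
from bench import job
print(job.finish_job())"
```

```text
the job is handed in; nothing more can be done
None
```

I handed the job in at about 37 s, and the last camera check showed all seven bottles upright in bays of their own kind; the hand-in returned no verdict.

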